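# Set up the label station

### The arm

A 7-joint arm with a two-finger parallel gripper is mounted at the origin on the work surface; the furniture and walls round the work are solid. World frame = base frame: x ahead of the robot, y to its left, z up, the work surface at z = 0. Lengths are in m, angles in rad, forces in N, time in s.
With the tool pointing down it reaches from about 0.425 to 0.95 m from the base axis. Payload 4.7 kg.
Tool frame: the origin (TCP) lies on the centre line of the jaws, within the pads' length; the fingertips stand robot.nose_length ahead of it and the grasp point (between the pads) lies 8 mm behind it (robot.nose_length is the distance from the TCP to the fingertips, in m); z points along the fingers, y is the line along which they close (so a half turn about z gives the same grasp; the last joint's range is limited). The gripper opens to 85 mm and grips with 20 to 120 N. Pads are 22 mm wide; open, the fingers measure 114 mm over their backs; the gripper's body (76 mm by 85 mm) begins 54 mm behind the grasp point. The pads swing forward as they close: fully open they stand 13 mm farther back than shut.
Start: joints at [-1.29, 0.469, -0.049, 1.532, 0.024, 1.141, -0.082], TCP at [0.206, 0.643, 0.242] pointing down, gripper open.
Joint ranges: [-2.59, 2.59], [-0.33, 1.99], [-1.39, 1.29], [0.1, 2.45], [-1.04, 4.18], [0.21, 1.99], [-2.66, 2.66]. Speed limits (rad/s): [2.57, 2.57, 3.14, 3.14, 3.14, 3.14, 3.14].

### API

Orientations are given as [roll, pitch, yaw] about the fixed x, y, z axes, in that order (R = Rz(yaw) Ry(pitch) Rx(roll)).
In Python, from plant import robot gives the robot as it stands. Calls block until the motion is done:
- robot.goto(position, orientation): joint-space move of the TCP to a pose.
- robot.move_straight(position, vel=0.15, attitude=None, contact_N=None): straight line of the TCP; attitude=None keeps the orientation; vel is the mean speed in m/s. With contact_N (N) it stops when the force on the tool has changed by that much, and returns True; else False.
- robot.move_joints(angles): joint-space move.
- robot.grip(opening, strength=None): opening from 0.0 (shut) to 1.0 (fully open); strength is the grip in N (None keeps the last); returns when the fingers have stopped.
- robot.sleep(seconds).
- robot.inverse_kinematics(position, orientation): joint angles nearest the present ones, or None.
- robot.sense(): the state.
- robot.grab_frame(name): name is "scene" or "top" or "wrist"; returns a dict with "image" (400x640x3 uint8, red, green, blue), "range_z" (400x640 float32, m along the optical axis (not along the pixel's ray), 0 where there is no reading), "fx", "fy", "cx", "cy" (pixels), "R" (3x3) and "t" (3): a world point X has camera coordinates R X + t. Camera axes: x right, y down, z forward; pixel columns grow to the right and rows downward; lengths in m; the calibration is good to about 2 mm. A picture is of the moment at which its call begins.
A pose or a line that the arm cannot do raises robot.IKError and nothing moves.
- robot.close_job(): hands the job in; it is judged then, once.
The state is a dict: "t": time; "joint_pos": joint angles; "joint_velocities": joint speeds; "effort": joint torques, N m; "tcp_pos": TCP position; "tcp_rot": TCP orientation; "wrist_force": force on the tool from outside, world axes, zero at the start; "torque": the same for the moment, N m; "opening": opening from 0.0 (shut) to 1.0 (fully open); "gripper_force": force on a finger pad.
Only numpy, scipy, OpenCV 4.12 (cv2) and the standard library are available. Lean on these libraries where they do the work, as an engineer would, in place of code of your own. Each camera call takes 0.05 s, during which the arm holds its last target. There are 200 camera calls.

### The job

Get the label station ready: lower the white label roll on its steel axle into the slotted cradle until both axle ends rest on the bottom of their slots, and thread the three coloured refill rolls over the post of the round spindle stand so that they lie flat on one another, blue at the bottom, yellow in the middle, green on top. Leave the red-lidded cup, the eraser and the dropper bottle where they are.

Things in the scene. Friction and masses are not known exactly. Their poses are not given: they have to be found in the camera images.
- roll_blue: A flat ring-shaped roll of blue labels on a brown board core, standing loose on the desk on its flat side. 62 mm outside diameter, 24 mm high, bore 32 mm, about 80 g. Origin: centre of its underside; z is the roll's axis, up.
- roll_yellow: A flat ring-shaped roll of yellow labels on a brown board core, standing loose on the desk on its flat side. 62 mm outside diameter, 24 mm high, bore 32 mm, about 80 g. Origin: centre of its underside; z is the roll's axis, up.
- roll_green: A flat ring-shaped roll of green labels on a brown board core, standing loose on the desk on its flat side. 62 mm outside diameter, 24 mm high, bore 32 mm, about 80 g. Origin: centre of its underside; z is the roll's axis, up.
- axle_roll: White label roll (44 mm diameter, 40 mm long) on a steel axle (10 mm diameter, 92 mm long), a grey square plate 50 x 50 x 4 mm at each end of the roll, axle ends sticking out 22 mm beyond; about 160 g. It lies on edges of its plates, axle level, 25 mm up. Origin: middle of the axle; y along the axle, both ends alike. Grip it from above across the paper between the plates (40 mm of room along y).
- cradle: Fixed. Grey base plate 70 (x) x 84 (y) x 6 mm with two dark steel cheeks 8 mm thick, inner faces at y = +-29 mm. Each has an open slot at x = 0: 14 mm wide, floor 40 mm above the desk, straight up to 56 mm, then flaring to 42 mm wide at the top, 70 mm up. Origin: centre of the underside; y along the seated axle, z up. Seated axle centre: x = y = 0, z = 45 mm.
- stand: Fixed spindle stand: dark round foot 72 mm in diameter, 8 mm thick, with one upright light metal post in the middle, 18 mm in diameter, tapered at the tip, whose top is 60 mm above the desk. Origin: centre of the foot's underside, z up along the post. The undersides of the three stacked rolls come to lie at z = 8, 32 and 56 mm.
- red_cup: Bystander: white specimen cup with a red screw lid, 63 mm in diameter, 65 mm high. Origin: centre of the underside.
- eraser: Bystander: small eraser in a blue sleeve, 22 x 48 x 13 mm, lying flat on the desk. Origin: centre of the underside, its length along y.
- dropper: Bystander: small brown dropper bottle with a black top, 33 mm in diameter, 102 mm high. Origin: centre of the underside.
Not all that is in view belongs to the job. Several things have the shape of the roll_green; the one meant has the colours described above.

How it is judged:
At the end, for the whole second after the job is handed in: Blue, yellow, green rolls flat (0.12 rad) on the post in that order from below, each centred within 10 mm, undersides within 4 mm of 8, 32, 56 mm; axle at the bottom of both slots (centre 41 to 47.5 mm up, 5 mm across, 9 mm along, 0.06 rad in line); all released, at rest (horizontal distance between each of roll_blue, roll_yellow, roll_green and stand below 0.01 m and z of roll_blue in the frame of stand between 0.004 and 0.012 m and angle between each of roll_blue, roll_yellow, roll_green's own z axis and vertical below 0.12 rad and linear speed of each of roll_blue, roll_yellow, roll_green, axle_roll below 0.02 m/s and z of roll_yellow in the frame of stand between 0.028 and 0.036 m and z of roll_green in the frame of stand between 0.052 and 0.06 m and x of axle_roll in the frame of cradle between -0.005 and 0.005 m and y of axle_roll in the frame of cradle between -0.009 and 0.009 m and z of axle_roll in the frame of cradle between 0.041 and 0.0475 m and angle between the y axis of axle_roll and the y axis of cradle, either way round below 0.06 rad); the robot touches nothing.
It fails at once if the red-lidded cup is moved by more than 30 mm or tipped over (distance of red_cup from where it was at the start of the episode above 0.03 m or angle between red_cup's own z axis and vertical above 0.6 rad).
It fails at once if the eraser is moved by more than 30 mm or tipped over (distance of eraser from where it was at the start of the episode above 0.03 m or angle between eraser's own z axis and vertical above 0.6 rad).
It fails at once if the dropper bottle is moved by more than 30 mm or tipped over (distance of dropper from where it was at the start of the episode above 0.03 m or angle between dropper's own z axis and vertical above 0.6 rad).
It also fails if it takes over 136 s, if anything falls off the work surface, if the arm or the gripper's body presses on something with over 40 N, if the wrist force passes 120 N, or if a joint passes its speed limit or range.

## Working session

There is one attempt and no reset: what is moved stays moved. The work goes in short steps, each a Python script; the robot and the scene stay as the last script left them, time stands still between calls to the robot, and variables do not carry over. Pictures are saved under pics/ and viewed, at most 14 in all, crops included, and the job is handed in when it is done.

```bash
ls; mkdir -p pics; cat > h.py <<'E'
import numpy as np, cv2
from plant import robot
def save(n,f,crop=None,scale=1):
    im=f["image"][...,::-1]
    if crop: r0,r1,c0,c1=crop; im=im[r0:r1,c0:c1]
    im=cv2.resize(np.ascontiguousarray(im),None,fx=scale,fy=scale,interpolation=cv2.INTER_CUBIC); cv2.imwrite(f"pics/{n}.png",im)
def cloud(f):
    z=f["range_z"]; v,u=np.indices(z.shape)
    P=np.stack([(u-f["cx"])/f["fx"]*z,(v-f["cy"])/f["fy"]*z,z],-1)
    return (P-f["t"])@f["R"]   # world
E
python3 - <<'E'
from h import *
for n in("scene","top"):
    f=robot.grab_frame(n); save(n+"0",f); np.savez(n+"0.npz",**f)
    print(n,f["fx"],f["cx"],f["cy"],-f["R"].T@f["t"])
print(robot.nose_length, robot.sense())
E
```

```text
pics
scene 483.84254098815336 318.08301046973355 202.47135271156574 [ 0.16877317 -0.95676832  1.00919336]
top 483.272738908366 324.60600138333507 199.49556545192956 [ 0.40252346 -0.12850126  1.40531777]
0.011 {'t': 0.1, 'joint_pos': array([-1.28990253,  0.46934955, -0.04855304,  1.5335221 ,  0.02412645,
        1.14101215, -0.08229808]), 'joint_velocities': array([-4.48136707e-04, -1.03645737e-03,  2.02781703e-05, -3.51693495e-03,
       -1.12656608e-03, -6.89795395e-04, -3.03833978e-04]), 'effort': array([ 4.22805897e-04, -5.11513925e+01, -4.72391141e-02, -2.38389891e+01,
        1.07371403e-02,  4.36739501e-03, -4.65982453e-06]), 'tcp_pos': array([0.20565084, 0.64240321, 0.24139597]), 'tcp_rot': array([-3.13989054e+00,  1.01023959e-04,  2.83180238e+00]), 'wrist_force': array([-0.52155923, -0.36111617,  1.43738566]), 'torque': array([ 0.01070729, -0.0148694 , -0.00052722]), 'gripper_force': 0.0, 'opening': 1.0054159137785466}
```

View pics/top0.png

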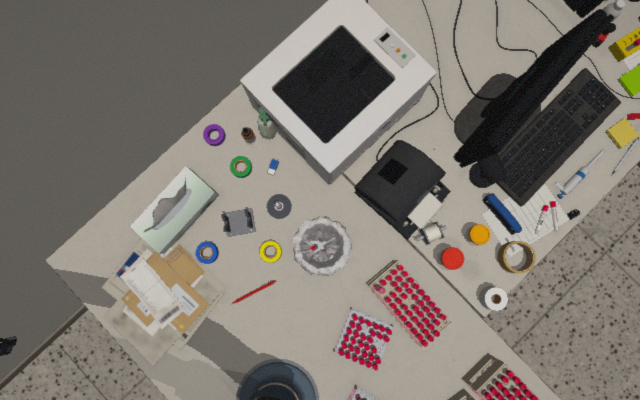

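View pics/scene0.png

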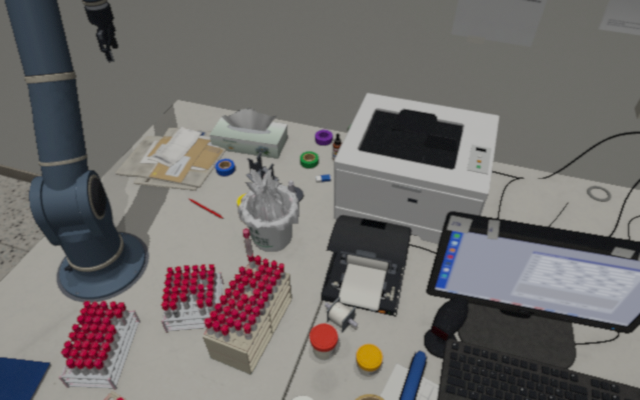

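Top view ring-shaped candidates: purple (214,134), green (240,167), blue (207,252), yellow (270,251), white tape (496,299), tan tape (517,257). Cradle is at (238,221), stand (279,206), axle roll (431,233), red cup (452,258), eraser (273,167), dropper (248,134). I choose the green one at (240,167), and will check it in a crop while measuring.

```bash
python3 - <<'E'
from h import *
f=dict(np.load("top0.npz")); P=cloud(f)
a=cv2.resize(f["image"][110:280,180:380][...,::-1],None,fx=3,fy=3,interpolation=cv2.INTER_CUBIC)
b=cv2.resize(f["image"][200:320,380:540][...,::-1],None,fx=3,fy=3,interpolation=cv2.INTER_CUBIC)
cv2.imwrite("pics/cropA.png",a);cv2.imwrite("pics/cropB.png",b)
pts=dict(purple=(214,134),green=(240,167),blue=(207,252),yellow=(270,251),cradle=(238,221),stand=(279,206),axle=(431,233),cup=(452,258),eraser=(273,167),dropper=(248,134),printer=(340,90),lp=(400,180),bin=(322,247),plant=(266,122),rack=(410,300),box=(175,208),dsk=(300,290),paper=(431,205), orange=(479,234),tan=(517,244),monitor=(530,90))
for k,(u,v) in pts.items():
    w=P[v-12:v+13,u-12:u+13].reshape(-1,3); c=P[v,u]
    # ring/objects: centroid of points above desk
    m=(w[:,2]>.012)&(np.linalg.norm(w[:,:2]-c[:2],axis=1)<.06)
    q=w[m]
    print(k,c.round(3), "n",m.sum(), (q.min(0)+q.max(0)).round(3)/2 if m.any() else '', q.max(0)[2].round(3) if m.any() else '')
print(P[280,250],P[180,200])
E
```

```text
purple [ 0.759  0.216 -0.002] n 287 [0.753  0.2125 0.0215] 0.031
green [0.661 0.133 0.003] n 279 [0.66  0.129 0.022] 0.031
blue [ 0.409  0.219 -0.006] n 314 [0.406  0.216  0.0215] 0.031
yellow [0.416 0.035 0.001] n 280 [0.415 0.032 0.022] 0.031
cradle [ 0.501  0.132 -0.   ] n 131 [0.502  0.1245 0.0425] 0.073
stand [0.542 0.009 0.053] n 73 [0.5495 0.016  0.0385] 0.065
axle [ 0.477 -0.42   0.044] n 398 [ 0.4795 -0.422   0.034 ] 0.056
cup [ 0.409 -0.473  0.065] n 438 [ 0.409  -0.474   0.0435] 0.075
eraser [0.661 0.034 0.014] n 60 [0.664  0.0345 0.0155] 0.019
dropper [0.742 0.101 0.077] n 188 [0.7525 0.0945 0.061 ] 0.109
printer [ 0.828 -0.153  0.211] n 624 [ 0.829  -0.1525  0.2145] 0.227
lp [ 0.608 -0.316  0.156] n 621 [ 0.61   -0.3165  0.1445] 0.16
bin [ 0.432 -0.115  0.007] n 530 [ 0.43   -0.116   0.7085] 1.405
plant [0.769 0.047 0.109] n 504 [0.7635 0.0475 0.1205] 0.225
rack [ 0.296 -0.351  0.106] n 622 [ 0.297  -0.3485  0.104 ] 0.153
box [0.529 0.298 0.064] n 620 [0.529  0.2985 0.093 ] 0.135
dsk [ 0.308 -0.055  0.003] n 0  
paper [ 0.557 -0.421  0.04 ] n 539 [ 0.5585 -0.413   0.086 ] 0.154
orange [ 0.477 -0.553  0.051] n 364 [ 0.478  -0.5535  0.0375] 0.06
tan [ 0.454 -0.675  0.007] n 164 [ 0.4525 -0.664   0.034 ] 0.055
monitor [ 0.793 -0.584  0.336] n 582 [ 0.806 -0.585  0.293] 0.346
[0.33232625 0.08979922 0.00076776] [0.60981428 0.23309093 0.06173813]
```

View pics/cropA.png

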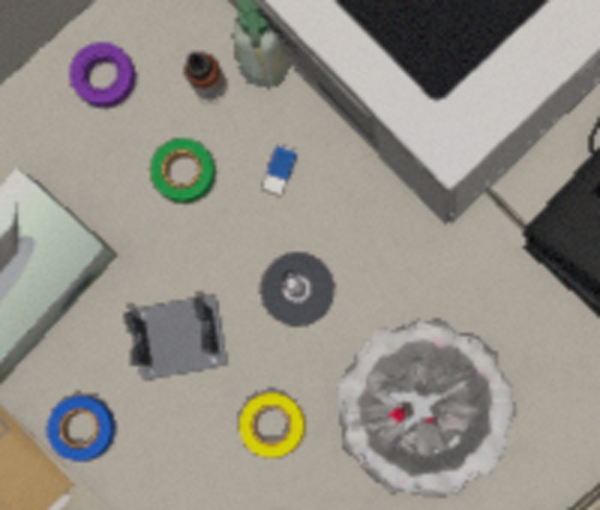

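View pics/cropB.png

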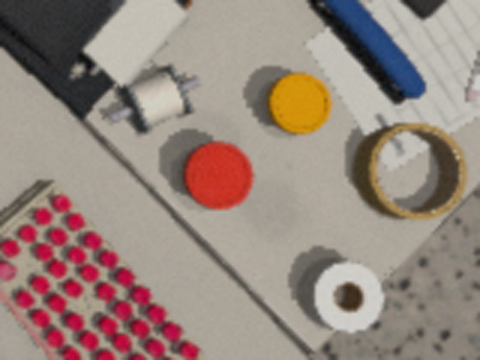

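The green ring at (240,167) has a brown core as described, and so do blue and yellow. Purple is a decoy with no part in the job, and the white and tan tapes are bystanders. The axle roll sits between the label printer and the red cup, near the seam in the desk. Next I measure more finely with the wrist camera from above.

```bash
cat >> h.py <<'E'
pi=np.pi
def down(yaw): return [pi,0,yaw]
def hue(f,lo,hi,s=120,v=60):
    h=cv2.cvtColor(f["image"],cv2.COLOR_RGB2HSV); return cv2.inRange(h,(lo,s,v),(hi,255,255))>0
RING=dict(blue=(100,125),yellow=(22,35),green=(50,80))
def rings(f,near):
    P=cloud(f); out={}
    for k,(lo,hi) in RING.items():
        if k not in near: continue
        m=hue(f,lo,hi)&(np.linalg.norm(P[...,:2]-near[k],axis=-1)<.06)&(abs(P[...,2]-.024)<.008)
        q=P[m][:,:2]
        if len(q)<60: continue
        (c,r)=cv2.minEnclosingCircle(q.astype(np.float32).reshape(-1,1,2))
        out[k]=(np.round(q.mean(0),4),np.round(c,4),round(r,4),round(P[m][:,2].mean(),4))
    return out
NEAR=dict(blue=(.407,.217),yellow=(.4155,.032),green=(.661,.13))
E
python3 - <<'E'
from h import *
print("top",rings(dict(np.load("top0.npz")),NEAR))
def look(n,p,yaw):
    robot.goto(p,down(yaw)); robot.sleep(.3)
    f=robot.grab_frame("wrist"); np.savez(n+".npz",**f); save(n,f); print(n,robot.sense()["t"],(-f["R"].T@f["t"]).round(3),rings(f,NEAR))
print(robot.sense()["tcp_rot"])
look("w1",[.52,.12,.40],2.83)
look("w2",[.46,-.40,.33],1.57)
E
```

```text
top {'blue': (array([0.4084, 0.2129]), array([0.4082, 0.2145]), 0.0303, np.float64(0.0237)), 'yellow': (array([0.4154, 0.0325]), array([0.4155, 0.0327]), 0.0309, np.float64(0.0237)), 'green': (array([0.6584, 0.127 ]), array([0.6606, 0.1277]), 0.0313, np.float64(0.0235))}
[-3.13989054e+00  1.01023959e-04  2.83180238e+00]
w1 2.7 [0.445 0.145 0.531] {'blue': (array([0.4094, 0.2147]), array([0.4097, 0.2152]), 0.0304, np.float64(0.0236)), 'yellow': (array([0.4161, 0.0346]), array([0.4162, 0.0336]), 0.0309, np.float64(0.0234)), 'green': (array([0.656 , 0.1299]), array([0.6596, 0.1291]), 0.0305, np.float64(0.0236))}
w2 4.9583 [ 0.461 -0.321  0.462] {}
```

```bash
python3 -c "
import cv2,numpy as np
a=[cv2.resize(cv2.imread(f'pics/w{i}.png'),(480,300)) for i in(1,2)]
cv2.imwrite('pics/w12.png',np.vstack(a))"
```

```text
(no output)
```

View pics/w12.png

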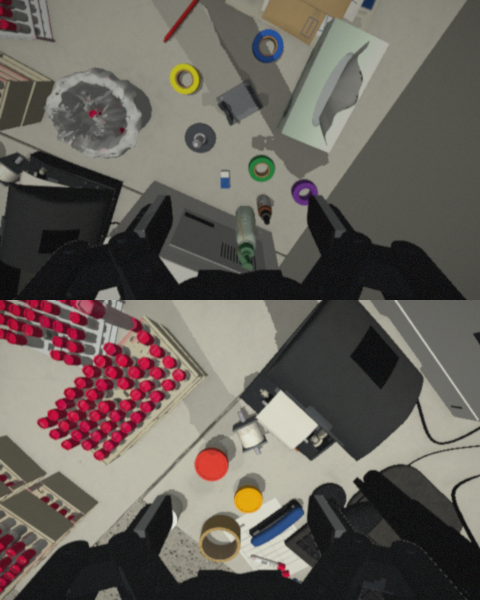

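```bash
cat > m.py <<'E'
from h import *
def rect(Q): 
    r=cv2.minAreaRect(Q[:,:2].astype(np.float32)); b=cv2.boxPoints(r); return np.round(r[0],4),np.round(r[1],4),round(r[2],2)
def ortho(P,im,c,h=.08,s=3):
    q=P.reshape(-1,3); col=im.reshape(-1,3); n=int(2*h*1000/2); o=np.zeros((n,n,3),np.uint8)
    m=(abs(q[:,:2]-c)<h-.002).all(1)
    i=((q[m][:,:2]-c+h)*500).astype(int); o[n-1-i[:,0],n-1-i[:,1]]=col[m][:,::-1]
    return cv2.resize(o,None,fx=s,fy=s,interpolation=0)
for n in("top0","w1","w2"):
    f=dict(np.load(n+".npz")); P=cloud(f); q=P[f["range_z"]>0]
    d=lambda c:np.linalg.norm(q[:,:2]-c,axis=1)
    if n!="w2":
        p=q[(d((.547,.014))<.03)&(q[:,2]>.045)&(q[:,2]<.08)]; ft=q[(d((.547,.014))<.05)&(q[:,2]>.005)&(q[:,2]<.014)]
        print(n,"post",len(p),p.mean(0).round(4),"foot",cv2.minEnclosingCircle(ft[:,:2].astype(np.float32)), ft.mean(0))
        c=q[(d((.502,.126))<.065)&(q[:,2]>.045)]; b=q[(d((.502,.126))<.075)&(q[:,2]>.0035)]
        print("cradle cheeks",len(c),rect(c),"all",rect(b), c[:,2].max())
    if n!="w1":
        a=q[(d((.478,-.422))<.06)&(q[:,2]>.012)]; hi=q[(d((.478,-.422))<.05)&(q[:,2]>.036)&(q[:,2]<.06)]
        print("axle",len(a),rect(a),"hi",rect(hi)); print(" deskz",np.median(q[(d((.44,-.42))<.01)][:,2]))
        cu=q[(d((.409,-.474))<.045)&(q[:,2]>.055)]; print(" cup",cu.mean(0).round(4))
f1=dict(np.load("w1.npz"));f2=dict(np.load("w2.npz"))
cv2.imwrite("pics/ortho.png",np.hstack([ortho(cloud(f1),f1["image"],(.502,.126),.08),ortho(cloud(f2),f2["image"],(.478,-.422),.08)]))
E
python3 m.py
```

```text
top0 post 32 [0.5467 0.0142 0.0559] foot ((0.5468942523002625, 0.012209776788949966), 0.04880217835307121) [0.54699059 0.01459384 0.00849537]
cradle cheeks 98 (array([0.4978, 0.1282]), array([0.0489, 0.0747]), 11.22) all (array([0.5011, 0.1264]), array([0.1399, 0.1463]), 78.63) 0.07456820025354903
axle 642 (array([ 0.4877, -0.4257]), array([0.1168, 0.0912]), 62.88) hi (array([ 0.4908, -0.4214]), array([0.0747, 0.0577]), 28.42)
 deskz -0.0002023928143778616
 cup [ 0.4088 -0.4741  0.0642]
w1 post 108 [0.5466 0.0167 0.0548] foot ((0.5480074882507324, 0.01499520055949688), 0.03598400205373764) [0.54623294 0.0166539  0.00778781]
cradle cheeks 31790 (array([0.5164, 0.1231]), array([0.0826, 0.1175]), 11.96) all (array([0.5137, 0.1217]), array([0.0965, 0.1354]), 11.77) 0.48261507390923053
axle 24325 (array([ 0.4808, -0.4151]), array([0.1141, 0.1044]), 0.59) hi (array([ 0.489, -0.418]), array([0.0766, 0.0523]), 31.96)
 deskz 0.00045141094206409125
 cup [ 0.4101 -0.4732  0.0643]
```

View pics/ortho.png

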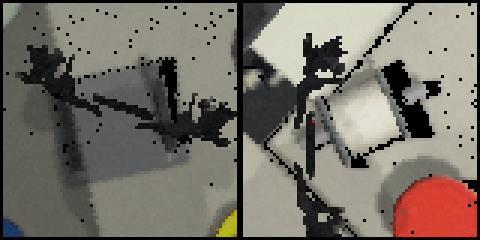

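```bash
cat > m2.py <<'E'
from h import *
from m import rect
import sys
def axle(f,c=(.48,-.422)):
    P=cloud(f); q=P[f["range_z"]>0]; d=np.linalg.norm(q[:,:2]-c,axis=1)
    hi=q[(d<.042)&(q[:,2]>.0455)&(q[:,2]<.056)]
    h=cv2.cvtColor(f["image"],cv2.COLOR_RGB2HSV); 
    print("axle plates",len(hi),rect(hi),hi[:,2].mean().round(4))
def cradle(f):
    P=cloud(f); q=P[f["range_z"]>0]; d=np.linalg.norm(q[:,:2]-(.5,.126),axis=1)
    for lo,hi in((.062,.078),(.003,.012)):
        c=q[(d<.06)&(q[:,2]>lo)&(q[:,2]<hi)]; print("cradle",lo,len(c),rect(c))
    for sgn in(1,-1):pass
    return q[(d<.065)&(q[:,2]>.062)&(q[:,2]<.078)]
if __name__=="__main__":
    for n in("top0","w2"): axle(dict(np.load(n+".npz")))
    for n in("top0","w1"): cradle(dict(np.load(n+".npz")))
E
sed -i 's/^for n in("top0","w1","w2"):/if __name__=="__main__":\n  for n in ():/; /^f1=/d; /^cv2.imwrite/d' m.py
cat > look.py <<'E'
from h import *
from m2 import *
# look from lower, target about .08 toward the camera side
def look(n,tgt,z,yaw,off):
    d=np.array([np.cos(yaw),np.sin(yaw)])
    robot.goto([tgt[0]-off*d[0],tgt[1]-off*d[1],z],down(yaw)); robot.sleep(.3)
    f=robot.grab_frame("wrist"); np.savez(n+".npz",**f); save(n,f); return f
E
python3 m2.py
python3 - <<'E'
from h import *
for n in("w1","w2"):
    f=dict(np.load(n+".npz")); print(f["R"].T[:,2].round(3))
E
```

```text
axle plates 118 (array([ 0.4787, -0.4247]), array([0.0459, 0.0489]), 23.0) 0.0492
axle plates 581 (array([ 0.4799, -0.4242]), array([0.0497, 0.0482]), 24.76) 0.048
cradle 0.062 53 (array([0.4976, 0.1283]), array([0.0489, 0.0746]), 11.01)
cradle 0.003 527 (array([0.5   , 0.1268]), array([0.1085, 0.1171]), 62.46)
cradle 0.062 183 (array([0.4987, 0.1281]), array([0.0501, 0.0739]), 12.05)
cradle 0.003 1727 (array([0.4987, 0.1282]), array([0.07  , 0.0836]), 12.17)
[ 0.294 -0.094 -0.951]
[ 0.001 -0.308 -0.952]
```

```bash
python3 - <<'E'
from look import *
f=look("w3",(.479,-.424),.22,np.deg2rad(114),.10)
axle(f); 
P=cloud(f); print(robot.sense()["t"])
for n in("top0","w3"):
    P=cloud(dict(np.load(n+".npz"))); q=P.reshape(-1,3)
    a=np.deg2rad(24.5); X=np.array([np.cos(a),np.sin(a)]);Y=np.array([-X[1],X[0]])
    l=np.c_[(q[:,:2]-(.4795,-.4243))@X,(q[:,:2]-(.4795,-.4243))@Y,q[:,2]]
    l=l[(l[:,2]<.18)]
    print(n,"rows: closing-axis bins -60..60 step 10, |along|<12: max z")
    for y0 in(-50,-35,-25,-15,-5,5,15,25,35):
        print(y0,[int(1000*max([0]+list(l[(l[:,0]*1000>=x)&(l[:,0]*1000<x+10)&(l[:,1]*1000>=y0)&(l[:,1]*1000<y0+10),2]))) for x in range(-70,90,10)])
E
```

```text
axle plates 1399 (array([ 0.4798, -0.4245]), array([0.0486, 0.048 ]), 24.93) 0.0481
6.025
top0 rows: closing-axis bins -60..60 step 10, |along|<12: max z
-50 [62, 6, 5, 3, 6, 1, 33, 27, 5, 2, 1, 6, 41, 39, 44, 45]
-35 [69, 68, 3, 4, 2, 0, 31, 36, 7, 3, 5, 38, 39, 42, 44, 46]
-25 [70, 66, 3, 6, 51, 53, 50, 52, 53, 51, 42, 41, 39, 40, 44, 46]
-15 [68, 68, 4, 7, 27, 46, 49, 52, 43, 35, 37, 40, 41, 45, 47, 47]
-5 [69, 62, 4, 3, 32, 48, 53, 52, 45, 39, 40, 41, 42, 47, 45, 47]
5 [66, 6, 5, 8, 34, 46, 49, 49, 48, 35, 38, 40, 43, 46, 45, 43]
15 [4, 5, 2, 8, 52, 53, 55, 53, 52, 53, 40, 44, 45, 48, 47, 144]
25 [7, 5, 2, 6, 18, 3, 37, 44, 6, 41, 38, 40, 44, 44, 44, 147]
35 [2, 6, 4, 4, 8, 3, 33, 35, 3, 34, 37, 43, 45, 49, 139, 149]
w3 rows: closing-axis bins -60..60 step 10, |along|<12: max z
-50 [66, 2, 2, 2, 2, 1, 31, 30, 2, 2, 2, 34, 36, 38, 41, 42]
-35 [66, 66, 2, 3, 2, 2, 35, 35, 2, 2, 3, 36, 38, 40, 43, 43]
-25 [66, 67, 1, 2, 51, 51, 51, 52, 52, 51, 34, 37, 39, 41, 43, 43]
-15 [66, 66, 2, 2, 35, 45, 48, 48, 45, 34, 35, 38, 40, 42, 43, 43]
-5 [66, 66, 2, 2, 32, 44, 48, 49, 45, 35, 36, 39, 41, 43, 44, 44]
5 [66, 2, 2, 1, 34, 45, 49, 48, 45, 36, 38, 40, 42, 43, 44, 44]
15 [2, 2, 2, 2, 51, 51, 51, 51, 52, 51, 38, 42, 44, 43, 44, 148]
25 [2, 1, 2, 2, 2, 2, 31, 31, 2, 37, 40, 42, 43, 44, 43, 148]
35 [0, 1, 2, 2, 2, 2, 31, 31, 2, 33, 35, 41, 44, 44, 43, 142]
```

View pics/w3.png

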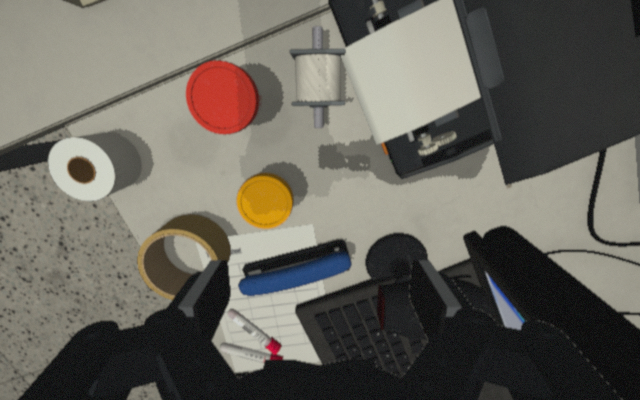

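The picture shows the paper tray at about (410,75) right against the axle roll at (318,78). There's no room for a finger between paper and tray. So the axle must first be lifted by its end plates, set down in free space and regripped across the paper. I'll do the rolls first, because that frees desk space, starting with blue.

```bash
cat > act.py <<'E'
from h import *
STAND=np.array([.547,.015]); ZG=.013; UP=.20
def best(p,y0):  # yaw alternative with the least joint travel
    j=np.array(robot.sense()["joint_pos"]); c=[]
    for y in(y0,y0+pi,y0-pi):
        q=robot.inverse_kinematics(p,down(y))
        if q is not None: c.append((np.abs(np.array(q)-j).max(),y))
    return min(c)[1]
def pick(xy,yaw,zg=ZG,op=1.0,N=30):
    robot.goto([*xy,UP],down(yaw)); robot.grip(op)
    robot.move_straight([*xy,zg+.05],vel=.25)
    hit=robot.move_straight([*xy,zg],vel=.08,contact_N=8)
    robot.grip(0,N); s=robot.sense(); print("grip",hit,s["opening"],s["gripper_force"],s["tcp_pos"].round(4),s["t"])
    robot.move_straight([*xy,UP],vel=.25); print("held",robot.sense()["opening"],robot.sense()["wrist_force"].round(2))
def place(xy,yaw,z,zmid,op=1.0):
    robot.goto([*xy,UP],down(yaw)); robot.move_straight([*xy,zmid],vel=.2)
    hit=robot.move_straight([*xy,z],vel=.06,contact_N=8); s=robot.sense(); print("down",hit,s["tcp_pos"].round(4),s["wrist_force"].round(2))
    robot.grip(op); robot.move_straight([*xy,UP],vel=.25); print("t",robot.sense()["t"])
E
python3 - <<'E'
from act import *
for n,xy in dict(blue=(.409,.215),yellow=(.4157,.033),green=(.660,.1285),st=STAND).items():
    print(n,[(robot.inverse_kinematics([*xy,z],down(y)) is not None) for z in(.013,.2) for y in(pi/2,-pi/2,2.83)])
xy=(.409,.215); robot.goto([.5,-.1,.35],down(pi/2))
y=best([*xy,UP],pi/2); print(y); pick(xy,y)
place(STAND,y,ZG+.009,.10)
f=robot.grab_frame("top"); save("t1",f,(120,290,170,370),3)
E
```

```text
blue [True, True, True, True, True, True]
yellow [True, True, True, True, True, True]
green [True, True, True, True, True, True]
st [True, True, True, True, True, True]
1.5707963267948966
grip False 0.7132761694310903 30.816851388663054 [0.4093 0.2152 0.0138] 11.0333
held 0.7127564048726153 [-0.42 -0.75 -1.25]
down False [0.5473 0.015  0.0223] [ 0.57  0.54 -1.15]
t 16.225
```

```bash
python3 - <<'E'
from act import *
xy=(.4158,.0333)
y=best([*xy,UP],pi/2); pick(xy,y)
f=robot.grab_frame("top"); P=cloud(f); m=(np.linalg.norm(P[...,:2]-STAND,axis=-1)<.05)&hue(f,100,125)
print("blue now",m.sum(),cv2.minEnclosingCircle(P[m][:,:2].astype(np.float32)),P[m][:,2].mean())
place(STAND,y,ZG+.033,.10)
xy=(.6600,.1288)
y=best([*xy,UP],pi/2); pick(xy,y)
f=robot.grab_frame("top"); P=cloud(f); m=(np.linalg.norm(P[...,:2]-STAND,axis=-1)<.05)&hue(f,22,35)
print("yellow now",m.sum(),cv2.minEnclosingCircle(P[m][:,:2].astype(np.float32)),P[m][:,2].mean())
E
```

```text
grip False 0.718660953174306 30.120981372892857 [0.4162 0.0335 0.0138] 18.925
held 0.7178625555707165 [-0.1   0.08 -1.15]
blue now 223 ((0.5480790138244629, 0.01575121283531189), 0.03197962045669556) 0.030392966334799
down True [0.5464 0.0149 0.046 ] [0.11 0.07 5.83]
t 23.1333
grip False 0.7000353894838027 33.154471227899194 [0.6606 0.1287 0.0139] 25.8667
held 0.7003812829070607 [ 0.3   0.34 -2.62]
yellow now 269 ((0.5508151054382324, 0.01840810850262642), 0.036700550466775894) 0.05272348748064965
```

```bash
python3 - <<'E'
from act import *
robot.goto([.60,.25,.30],down(best([.60,.25,.3],pi/2)))
f=robot.grab_frame("top"); P=cloud(f); m=(np.linalg.norm(P[...,:2]-STAND,axis=-1)<.05)&hue(f,22,35)
q=P[m]; q=q[q[:,2]>.046]; A=np.c_[q[:,:2]-q[:,:2].mean(0),np.ones(len(q))]; print(len(q),np.linalg.lstsq(A,q[:,2],rcond=None)[0].round(3),cv2.minEnclosingCircle(q[:,:2].astype(np.float32)))
save("t2",f,(150,260,220,340),5)
g=robot.grab_frame("scene"); save("s2",g,(130,230,250,350),5)
a,b=cv2.imread("pics/t2.png"),cv2.imread("pics/s2.png"); h=500;cv2.imwrite("pics/c2.png",cv2.resize(np.hstack([cv2.resize(a,(400,366)),cv2.resize(b,(366,366))]),None,fx=1,fy=1))
E
```

```text
247 [ 0.001 -0.     0.056] ((0.5464914441108704, 0.014494123868644238), 0.03099275752902031)
```

View pics/c2.png

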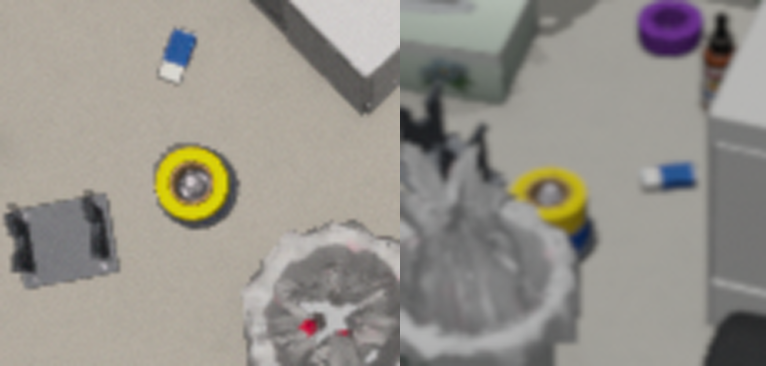

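Yellow lies flat on blue (t2: stack centred at about (193,183) in the left crop). Next I place green, then lift the axle roll by its plates.

```bash
python3 - <<'E'
from act import *
y=best([*STAND,UP],pi/2); place(STAND,y,ZG+.057,.12)
robot.goto([.52,-.12,.35],down(y))
f=robot.grab_frame("top"); P=cloud(f); m=(np.linalg.norm(P[...,:2]-STAND,axis=-1)<.05)&hue(f,50,80)
q=P[m]; q=q[q[:,2]>.07]; A=np.c_[q[:,:2]-q[:,:2].mean(0),np.ones(len(q))]; print(len(q),np.linalg.lstsq(A,q[:,2],rcond=None)[0].round(3),cv2.minEnclosingCircle(q[:,:2].astype(np.float32)))
A0=(.4798,-.4244); yw=best([*A0,.3],np.deg2rad(24.9)); print(yw)
robot.goto([*A0,.25],down(yw)); robot.grip(.85)
robot.move_straight([*A0,.10],vel=.2)
print(robot.move_straight([*A0,.043],vel=.05,contact_N=6),robot.sense()["tcp_pos"])
robot.grip(0,40); s=robot.sense(); print(s["opening"],s["gripper_force"],s["t"])
robot.move_straight([*A0,.073],vel=.06); robot.sleep(.2); s=robot.sense(); print(s["opening"],s["wrist_force"])
f=robot.grab_frame("top"); save("t3",f,(190,290,380,500),4)
f=robot.grab_frame("wrist"); save("w4",f)
E
```

```text
down True [0.5464 0.015  0.0698] [-0.76  0.23  5.82]
t 31.075
96 [0.003 0.001 0.08 ] ((0.5470467805862427, 0.020129602402448654), 0.029208563268184662)
0.43458698374658805
False [ 0.47992869 -0.42462008  0.0433594 ]
0.5471205972375234 42.03256666660309 36.0
0.5455428055302605 [-0.68842766  0.18002471 -2.46679943]
```

View pics/w4.png

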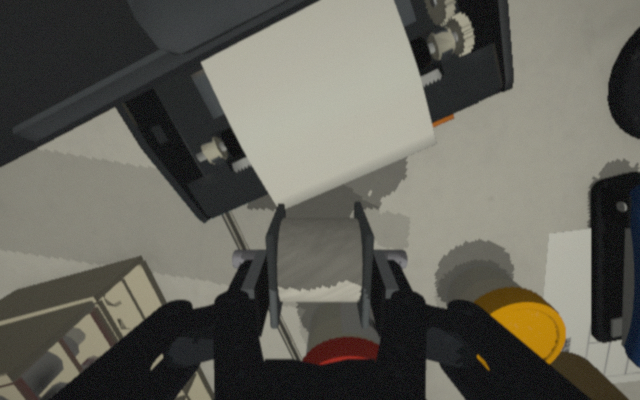

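The axle roll is held between the pads, with plates at about (278,265) and (362,265), and is clear of the tray. I'll carry it to the free spot where green was.

```bash
python3 - <<'E'
from act import *
from m2 import rect
A0=(.4798,-.4244); B=(.645,.14)
robot.move_straight([*A0,.30],vel=.2)
yw=best([*B,.30],np.deg2rad(12.17)); print(yw)
robot.goto([*B,.30],down(yw)); robot.move_straight([*B,.09],vel=.2)
print(robot.move_straight([*B,.0435],vel=.04,contact_N=4),robot.sense()["tcp_pos"])
robot.grip(.85); robot.move_straight([*B,.25],vel=.25)
p=best([*B,.25],np.deg2rad(12.17-90)); d=np.array([np.cos(p),np.sin(p)])
robot.goto([*(np.array(B)-.1*d),.25],down(p)); robot.sleep(.2)
f=robot.grab_frame("wrist"); np.savez("w5.npz",**f); save("w5",f)
q=cloud(f)[f["range_z"]>0]; q=q[(np.linalg.norm(q[:,:2]-B,axis=1)<.05)&(q[:,2]>.0455)&(q[:,2]<.056)]
print(p,len(q),rect(q),q[:,2].mean(),robot.sense()["t"])
E
```

```text
0.2124065699677099
False [0.64521593 0.13998123 0.04382459]
1.7832028967626063 930 (array([0.6449, 0.1399]), array([0.0497, 0.0473]), 12.15) 0.04773400384850239 45.7833
```

View pics/w5.png

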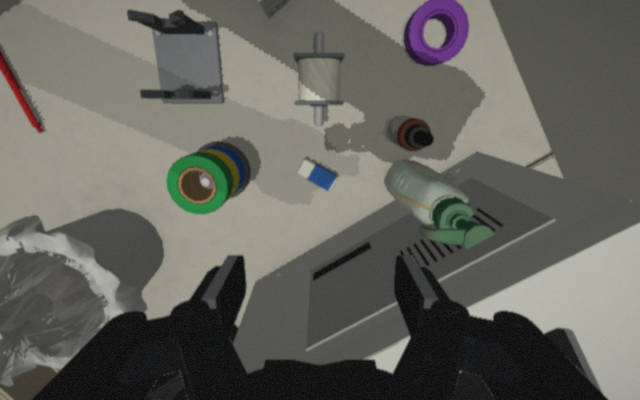

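The axle roll is down at (318,78), free on all sides and aligned. The stack stands neatly at (203,183), with the post in the centre of the green bore. Now I regrip across the paper and seat it.

```bash
python3 - <<'E'
from act import *
from m2 import rect
f=dict(np.load("w5.npz")); q=cloud(f)[f["range_z"]>0]
for lo,hi in((.003,.012),(.062,.078)):
    b=q[(np.linalg.norm(q[:,:2]-(.4987,.1281),axis=1)<.06)&(q[:,2]>lo)&(q[:,2]<hi)]; print("cradle",len(b),rect(b))
p=1.7832; pick((.6449,.1399),p,zg=.020,op=.85,N=40)
C=(.4987,.1281); robot.goto([*C,UP],down(p)); robot.move_straight([*C,.11],vel=.15); robot.sleep(.2)
f=robot.grab_frame("wrist"); save("w6",f); s=robot.sense(); print(s["tcp_pos"],s["tcp_rot"],s["t"])
E
```

```text
cradle 4174 (array([0.4995, 0.1283]), array([0.0701, 0.0827]), 11.84)
cradle 507 (array([0.4992, 0.1285]), array([0.0508, 0.0735]), 12.19)
grip False 0.5027661115914616 41.08758866786957 [0.6454 0.1399 0.0208] 48.3417
held 0.4976126607637139 [ 0.08 -0.48 -2.88]
[0.49924554 0.12833152 0.11079398] [ 3.13995187e+00 -5.68337977e-04  1.78336143e+00] 50.85
```

View pics/w6.png

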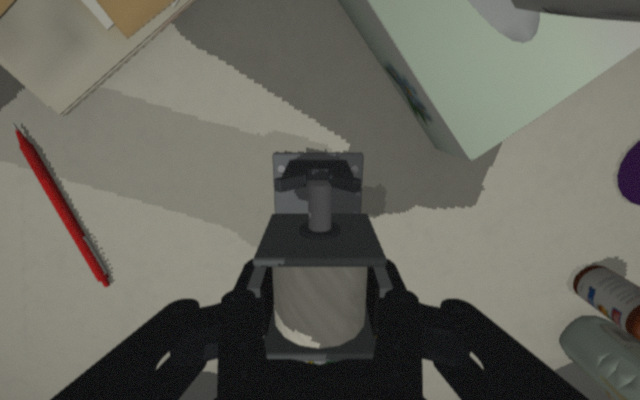

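The axle (318,205) lines up with the slot (320,175). I lower it now.

```bash
python3 - <<'E'
from act import *
C=(.4988,.1282)
print(robot.move_straight([*C,.0398],vel=.04,contact_N=10)); s=robot.sense(); print(s["tcp_pos"],s["wrist_force"])
robot.grip(.8); robot.sleep(.2); robot.move_straight([*C,.2],vel=.2)
p=1.7832; d=np.array([np.cos(p),np.sin(p)])
robot.goto([*(np.array(C)-.1*d),.27],down(p)); robot.sleep(.4)
f=robot.grab_frame("wrist"); save("w7",f); q=cloud(f)[f["range_z"]>0]
from m2 import rect
b=q[(np.linalg.norm(q[:,:2]-C,axis=1)<.05)&(q[:,2]>.058)&(q[:,2]<.09)]; print(rect(b),np.percentile(b[:,2],[5,50,95]))
a=np.deg2rad(12.17);X=np.array([np.cos(a),np.sin(a)]);Y=np.array([-X[1],X[0]])
l=np.c_[(q[:,:2]-(.4992,.1284))@X,(q[:,:2]-(.4992,.1284))@Y,q[:,2]]
for lo,hi in((-.046,-.039),(-.015,.015),(.039,.046)):
    k=l[(l[:,1]>lo)&(l[:,1]<hi)&(abs(l[:,0])<.02)&(l[:,2]>.03)&(l[:,2]<.1)]; print(lo,len(k),k[:,0].mean() if len(k) else '',np.percentile(k[:,2],95) if len(k) else '')
m=(np.linalg.norm(cloud(f)[...,:2]-STAND,axis=-1)<.05)&hue(f,50,80); g=cloud(f)[m]; g=g[g[:,2]>.072]; print(cv2.minEnclosingCircle(g[:,:2].astype(np.float32)),g[:,2].mean(),robot.sense()["t"])
E
```

```text
True
[0.49878714 0.12817711 0.04056999] [-1.06338869  0.97401166  4.86264162]
(array([0.4994, 0.1283]), array([0.0502, 0.0736]), 11.74) [0.05937192 0.06545597 0.0700357 ]
-0.046 53 0.0007126307095924366 0.04996866108608864
-0.015 1228 9.060241868460829e-05 0.06691476040695314
0.039 71 0.00046572929240045694 0.050542592506386055
((0.5466803312301636, 0.01636390946805477), 0.030546395108103752) 0.0796479597925319 55.075
```

View pics/w7.png

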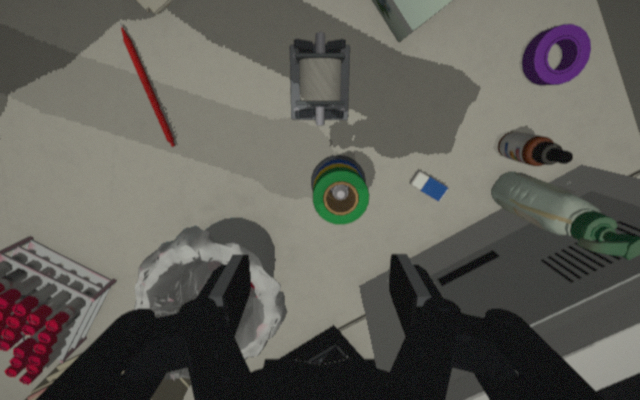

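The axle is seated at (320,78), with both ends' tops at 50 mm. The stack at (341,193) is centred, its top at 80 mm. All is released, so I hand it in.

```bash
python3 -c "
from plant import robot
print(robot.close_job())"
```

```text
the job is handed in; nothing more can be done
None
```

The job is handed in at about 55 s on the robot's clock: the axle roll rests at the bottom of both cradle slots, the blue, yellow and green rolls lie flat on the post in that order, and the robot did not touch the cup, eraser or dropper bottle; the hand-in call returned no verdict.

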